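Load the start rack with the race cars in reversed finishing order

TASK

The first race is over and the four cars sit in the blue finish rack in the order they came home, the winner in the bay beside the chequered strip. Load the start rack with the red and white kerbs for the reversed grid of the second race: the last car home goes into the front bay, the one by the orange cone, the next to last beside it, and so on back to the winner in the bay farthest from the cone. Seat each car level and lengthwise in its own bay as it sat before, chassis on the yellow rest and wheels hanging free between the kerbs, and leave the cone where it stands.

Things in the scene. Friction and masses are not known exactly. Their poses are not given: they have to be found in the camera images.
- car_red: red race car with white stripes, white rear wing; 106 long, 43 high, 55 wide, about 110 g, in the blue finish rack, nose away from the robot. Grasp from above across the 48 mm wide body at its middle, fingertips 12 mm or more above the origin. Origin: middle of the car, 2 mm below its wheels; z up, nose at -y. Flat chassis underside at z = 10; 36 clear between front and rear wheels.
- car_white: white model race car with red stripes, red rear wing; 109 long, 43 high, 55 wide, about 110 g, in the blue finish rack, nose away from the robot. Grasp from above across the 48 mm wide body at its middle, fingertips 12 mm or more above the origin. Origin: middle of the car, 2 mm below its wheels; z up, nose at -y. Flat chassis underside at z = 10; 36 clear between front and rear wheels.
- car_orange: orange model race car with black stripes, black rear wing; 101 long, 43 high, 55 wide, about 110 g, in the blue finish rack, nose away from the robot. Grasp from above across the 48 mm wide body at its middle, fingertips 12 mm or more above the origin. Origin: middle of the car, 2 mm below its wheels; z up, nose at -y. Flat chassis underside at z = 10; 36 clear between front and rear wheels.
- car_green: green estate car with white roof stripes, no wing; 100 long, 49 high, 55 wide, about 110 g, in the blue finish rack, nose away from the robot. Grasp from above across the 48 mm wide body at its middle, fingertips 12 mm or more above the origin. Origin: middle of the car, 2 mm below its wheels; z up, nose at -y. Flat chassis underside at z = 10; 36 clear between front and rear wheels.
- bay_red: fixed bay of the blue finish rack where the red car starts. Four alike in a row along y, pitch 82; the winner's is the +y (robot's left) end one by the chequered strip, last car home at the -y end. Origin: under the bay's centre, 6 mm above the table; x along the bay, away from the robot. Mat top at z = 4, kerb tops at 12; the car's chassis sits on a yellow-topped rest, top at z = 16.
- bay_white: fixed bay of the blue finish rack where the white car starts. Four alike in a row along y, pitch 82; the winner's is the +y (robot's left) end one by the chequered strip, last car home at the -y end. Origin: under the bay's centre, 6 mm above the table; x along the bay, away from the robot. Mat top at z = 4, kerb tops at 12; the car's chassis sits on a yellow-topped rest, top at z = 16.
- bay_orange: fixed bay of the blue finish rack where the orange car starts. Four alike in a row along y, pitch 82; the winner's is the +y (robot's left) end one by the chequered strip, last car home at the -y end. Origin: under the bay's centre, 6 mm above the table; x along the bay, away from the robot. Mat top at z = 4, kerb tops at 12; the car's chassis sits on a yellow-topped rest, top at z = 16.
- bay_green: fixed bay of the blue finish rack where the green car starts. Four alike in a row along y, pitch 82; the winner's is the +y (robot's left) end one by the chequered strip, last car home at the -y end. Origin: under the bay's centre, 6 mm above the table; x along the bay, away from the robot. Mat top at z = 4, kerb tops at 12; the car's chassis sits on a yellow-topped rest, top at z = 16.
- start_rack: fixed aluminium rack, red and white kerbs, 138 (x) x 332 (y). Origin: on the table under its centre; x away from the robot, y along the row to the left. Four empty bays, centres at y = +123, +41, -41, -123, x = 0. Each: mat 122 (x) x 66 (y), top at z = 10; kerbs and end stops to z = 18; in its middle a yellow-topped chassis rest 21 (x) x 40 (y), top at z = 22. Car origin at z = 12 when seated.
- front_cone: small orange traffic cone, white band, 26 x 26 x 30, loose, on the table beyond the start rack (side away from the robot), 93 mm from its long centre line, abreast of one of its two end bays: that end bay is the front of the grid. A red and white tyre stack stands abreast of the other end bay. Origin: centre of the underside.
Things that resemble listed ones, but are neither listed nor needed, are in the scene too. Leave any purple look-alike of the car_orange alone.

How it is judged:
At the end, for the whole second after the job is handed in: Cars in the start rack in reversed finishing order: last home (-y end of the finish rack) by the cone, winner farthest. Each at rest, centre within 10 mm of its bay's along and across, seated on the rest (height within 4 mm), level (0.09 rad), along the bay (0.2 rad), nose either way (((not (y of any of bay_white, bay_orange, bay_green in the frame of bay_red above 0.041 m) and ((y of front_cone in the frame of start_rack above 0 m and y of car_red in the frame of start_rack between -0.133 and -0.113 m) or (y of front_cone in the frame of start_rack below 0 m and y of car_red in the frame of start_rack between 0.113 and 0.133 m))) or (y of any of bay_white, bay_orange, bay_green in the frame of bay_red above 0.041 m and not (y of any of bay_white, bay_orange, bay_green in the frame of bay_red above 0.123 m) and ((y of front_cone in the frame of start_rack above 0 m and y of car_red in the frame of start_rack between -0.051 and -0.031 m) or (y of front_cone in the frame of start_rack below 0 m and y of car_red in the frame of start_rack between 0.031 and 0.051 m))) or (y of any of bay_white, bay_orange, bay_green in the frame of bay_red above 0.123 m and not (y of any of bay_white, bay_orange, bay_green in the frame of bay_red above 0.205 m) and ((y of front_cone in the frame of start_rack above 0 m and y of car_red in the frame of start_rack between 0.031 and 0.051 m) or (y of front_cone in the frame of start_rack below 0 m and y of car_red in the frame of start_rack between -0.051 and -0.031 m))) or (y of any of bay_white, bay_orange, bay_green in the frame of bay_red above 0.205 m and ((y of front_cone in the frame of start_rack above 0 m and y of car_red in the frame of start_rack between 0.113 and 0.133 m) or (y of front_cone in the frame of start_rack below 0 m and y of car_red in the frame of start_rack between -0.133 and -0.113 m)))) and x of car_red in the frame of start_rack between -0.01 and 0.01 m and z of car_red in the frame of start_rack between 0.0083 and 0.0163 m and angle between each of car_red, car_white, car_orange, car_green's own z axis and vertical below 0.09 rad and angle between the y axis of each of car_red, car_white, car_orange, car_green and the x axis of start_rack, either way round below 0.2 rad and linear speed of each of car_red, car_white, car_orange, car_green below 0.02 m/s and ((not (y of any of bay_red, bay_orange, bay_green in the frame of bay_white above 0.041 m) and ((y of front_cone in the frame of start_rack above 0 m and y of car_white in the frame of start_rack between -0.133 and -0.113 m) or (y of front_cone in the frame of start_rack below 0 m and y of car_white in the frame of start_rack between 0.113 and 0.133 m))) or (y of any of bay_red, bay_orange, bay_green in the frame of bay_white above 0.041 m and not (y of any of bay_red, bay_orange, bay_green in the frame of bay_white above 0.123 m) and ((y of front_cone in the frame of start_rack above 0 m and y of car_white in the frame of start_rack between -0.051 and -0.031 m) or (y of front_cone in the frame of start_rack below 0 m and y of car_white in the frame of start_rack between 0.031 and 0.051 m))) or (y of any of bay_red, bay_orange, bay_green in the frame of bay_white above 0.123 m and not (y of any of bay_red, bay_orange, bay_green in the frame of bay_white above 0.205 m) and ((y of front_cone in the frame of start_rack above 0 m and y of car_white in the frame of start_rack between 0.031 and 0.051 m) or (y of front_cone in the frame of start_rack below 0 m and y of car_white in the frame of start_rack between -0.051 and -0.031 m))) or (y of any of bay_red, bay_orange, bay_green in the frame of bay_white above 0.205 m and ((y of front_cone in the frame of start_rack above 0 m and y of car_white in the frame of start_rack between 0.113 and 0.133 m) or (y of front_cone in the frame of start_rack below 0 m and y of car_white in the frame of start_rack between -0.133 and -0.113 m)))) and x of car_white in the frame of start_rack between -0.01 and 0.01 m and z of car_white in the frame of start_rack between 0.0083 and 0.0163 m and ((not (y of any of bay_red, bay_white, bay_green in the frame of bay_orange above 0.041 m) and ((y of front_cone in the frame of start_rack above 0 m and y of car_orange in the frame of start_rack between -0.133 and -0.113 m) or (y of front_cone in the frame of start_rack below 0 m and y of car_orange in the frame of start_rack between 0.113 and 0.133 m))) or (y of any of bay_red, bay_white, bay_green in the frame of bay_orange above 0.041 m and not (y of any of bay_red, bay_white, bay_green in the frame of bay_orange above 0.123 m) and ((y of front_cone in the frame of start_rack above 0 m and y of car_orange in the frame of start_rack between -0.051 and -0.031 m) or (y of front_cone in the frame of start_rack below 0 m and y of car_orange in the frame of start_rack between 0.031 and 0.051 m))) or (y of any of bay_red, bay_white, bay_green in the frame of bay_orange above 0.123 m and not (y of any of bay_red, bay_white, bay_green in the frame of bay_orange above 0.205 m) and ((y of front_cone in the frame of start_rack above 0 m and y of car_orange in the frame of start_rack between 0.031 and 0.051 m) or (y of front_cone in the frame of start_rack below 0 m and y of car_orange in the frame of start_rack between -0.051 and -0.031 m))) or (y of any of bay_red, bay_white, bay_green in the frame of bay_orange above 0.205 m and ((y of front_cone in the frame of start_rack above 0 m and y of car_orange in the frame of start_rack between 0.113 and 0.133 m) or (y of front_cone in the frame of start_rack below 0 m and y of car_orange in the frame of start_rack between -0.133 and -0.113 m)))) and x of car_orange in the frame of start_rack between -0.01 and 0.01 m and z of car_orange in the frame of start_rack between 0.0083 and 0.0163 m and ((not (y of any of bay_red, bay_white, bay_orange in the frame of bay_green above 0.041 m) and ((y of front_cone in the frame of start_rack above 0 m and y of car_green in the frame of start_rack between -0.133 and -0.113 m) or (y of front_cone in the frame of start_rack below 0 m and y of car_green in the frame of start_rack between 0.113 and 0.133 m))) or (y of any of bay_red, bay_white, bay_orange in the frame of bay_green above 0.041 m and not (y of any of bay_red, bay_white, bay_orange in the frame of bay_green above 0.123 m) and ((y of front_cone in the frame of start_rack above 0 m and y of car_green in the frame of start_rack between -0.051 and -0.031 m) or (y of front_cone in the frame of start_rack below 0 m and y of car_green in the frame of start_rack between 0.031 and 0.051 m))) or (y of any of bay_red, bay_white, bay_orange in the frame of bay_green above 0.123 m and not (y of any of bay_red, bay_white, bay_orange in the frame of bay_green above 0.205 m) and ((y of front_cone in the frame of start_rack above 0 m and y of car_green in the frame of start_rack between 0.031 and 0.051 m) or (y of front_cone in the frame of start_rack below 0 m and y of car_green in the frame of start_rack between -0.051 and -0.031 m))) or (y of any of bay_red, bay_white, bay_orange in the frame of bay_green above 0.205 m and ((y of front_cone in the frame of start_rack above 0 m and y of car_green in the frame of start_rack between 0.113 and 0.133 m) or (y of front_cone in the frame of start_rack below 0 m and y of car_green in the frame of start_rack between -0.133 and -0.113 m)))) and x of car_green in the frame of start_rack between -0.01 and 0.01 m and z of car_green in the frame of start_rack between 0.0083 and 0.0163 m); the robot touches nothing.
It fails at once if the orange cone is pushed more than 3 cm from its place (distance of front_cone from where it was at the start of the episode above 0.03 m).
It also fails if it takes over 115 s, if anything falls off the work surface, if the arm or the gripper's body presses on something with over 40 N, if the wrist force passes 120 N, or if a joint passes its speed limit or range.

ROBOT

A 7-joint arm with a two-finger parallel gripper is mounted at the origin on the work surface; the furniture and walls round the work are solid. World frame = base frame: x ahead of the robot, y to its left, z up, the work surface at z = 0. Lengths are in m, angles in rad, forces in N, time in s.
With the tool pointing down it reaches from about 0.4 to 0.875 m from the base axis. Payload 19.3 kg.
Tool frame: the origin (TCP) lies at the very end of the fingers, on their centre line; the grasp point (between the pads) lies 19 mm behind it; z points along the fingers, y is the line along which they close (so a half turn about z gives the same grasp; the last joint's range is limited). The gripper opens to 85 mm and grips with 20 to 120 N. Pads are 22 mm wide; open, the fingers measure 114 mm over their backs; the gripper's body (76 mm by 85 mm) begins 54 mm behind the grasp point. The pads swing forward as they close: fully open they stand 13 mm farther back than shut.
Start: joints at [1.03, 0.521, -0.036, 1.599, 0.021, 1.021, -0.113], TCP at [0.283, -0.557, 0.231] pointing down, gripper open.
Joint ranges: [-2.91, 2.91], [-0.3, 2.13], [-1.5, 1.42], [0.17, 2.43], [-1.26, 4.41], [0.16, 1.93], [-2.52, 2.52]. Speed limits (rad/s): [1.89, 1.89, 2.39, 2.39, 3.01, 3.01, 3.01].

INTERFACE

Orientations are given as [roll, pitch, yaw] about the fixed x, y, z axes, in that order (R = Rz(yaw) Ry(pitch) Rx(roll)).
In Python, from workcell import bot gives the robot as it stands.
- The arm moves only by the shell command python3 -m crank 'ROWS' [FORCE]. ROWS is a JSON object of lists of equal length, an entry for each row: "travel": the shift along the world's x, y, z in cm, a list of three; "turn": the turn, a rotation vector about the world's x, y, z in degrees, a list of three; "gripper": the closure, from 0 (fully open) to 1 (shut). A call has exactly 5 rows; each row is the pose to reach, as a shift and turn from the pose commanded when the call began; what a row does not reach only later rows make up. A row lasts 1/10 s, in which the tool goes at most 50 mm and 8.59 degrees, less where a joint would pass 70% of its speed; a pose out of reach is approached as far as the arm can. A call with a gripper value outside its range is refused whole. The fingers move at their own pace and stop on an object; FORCE is the grip in N (left out, the last holds). Time passes only in rows, so rows that repeat a pose let the fingers close, or fill a call up. It gives the time, the measured TCP pose, the force, the opening and the grip force at its end, in the units of the state.
- bot.observe(): the state, without advancing time (a new reading comes with each control period).
- bot.grab_frame(name): name is "side" or "top"; returns a dict with "pixels" (480x640x3 uint8, red, green, blue), "fx", "fy", "cx", "cy" (pixels), "extrinsics" (4x4, takes a point from world to camera coordinates). Camera axes: x right, y down, z forward; pixel columns grow to the right and rows downward; lengths in m; the calibration is good to about 2 mm. A picture is of the moment at which its call begins. There is no depth.
- bot.job_done(): hands the job in; it is judged then, once.
The state is a dict: "clock": time; "qpos": joint angles; "qd": joint speeds; "joint_efforts": joint torques, N m; "position": TCP position; "tool_rot": TCP orientation; "force": force on the tool from outside, world axes, zero at the start; "moment": the same for the moment, N m; "grip_width": finger opening in m; "finger_force": force on a finger pad.
Only numpy, scipy, OpenCV 4.12 (cv2) and the standard library are available. Lean on these libraries where they do the work, as an engineer would, in place of code of your own. Each camera call takes 0.05 s, during which the arm holds its last target. There are 200 camera calls.

## Working session

There is one attempt and no reset: what is moved stays moved. The work goes in short steps, Python scripts to look and compute and a shell command to move; the robot and the scene stay as the last step left them, time stands still between calls to the robot, and variables do not carry over. Pictures are saved under pics/ and viewed, at most 14 in all, crops included, and the job is handed in when it is done.

```bash
mkdir -p pics; ls; python3 - <<'E'
from workcell import bot
import cv2,json
print(bot.observe())
for n in("top","side"):
    f=bot.grab_frame(n); cv2.imwrite(f"pics/{n}0.png",f["pixels"][:,:,::-1])
    print(n,f["fx"],f["fy"],f["cx"],f["cy"],f["extrinsics"])
E
```

```text
pics
{'clock': 0.0, 'qpos': array([ 1.02978181,  0.52199637, -0.03633343,  1.60003432,  0.02120504,
        1.02107061, -0.11282606]), 'qd': array([-3.75429014e-04,  2.41440734e-04,  6.42874744e-05,  1.48504922e-03,
        3.56872960e-04,  1.85740103e-03, -8.17346128e-05]), 'joint_efforts': array([ 2.17613183e-05, -9.27091742e+01,  1.97985873e+00, -3.69934523e+01,
        1.79026800e-02,  8.06533964e-03,  3.71034480e-05]), 'position': array([ 0.28332019, -0.55670893,  0.23072722]), 'tool_rot': array([-3.14047212e+00,  8.14298796e-05,  4.70786866e-01]), 'force': array([-1.18906499,  0.14971952,  0.40153502]), 'moment': array([ 0.07517333,  0.06512943, -0.00112891]), 'finger_force': 0.0, 'grip_width': 0.08535424239589223}
top 512.0338672889249 512.0338672889249 312.8286556390662 246.20208222890892 [[-0.00762841 -0.99993877 -0.00801653 -0.04796942]
 [-0.98128996  0.00902801 -0.19232398  0.6106754 ]
 [ 0.19238458  0.00639942 -0.98129874  1.34917945]
 [ 0.          0.          0.          1.        ]]
side 563.7349015508122 563.7349015508122 311.3026483851912 247.65450713395543 [[-0.99935947 -0.03450034  0.00950642  0.61981511]
 [-0.0287741   0.61673248 -0.78664674  0.08602112]
 [ 0.02127666 -0.78641641 -0.61733016  1.17349045]
 [ 0.          0.          0.          1.        ]]
```

View pics/top0.png

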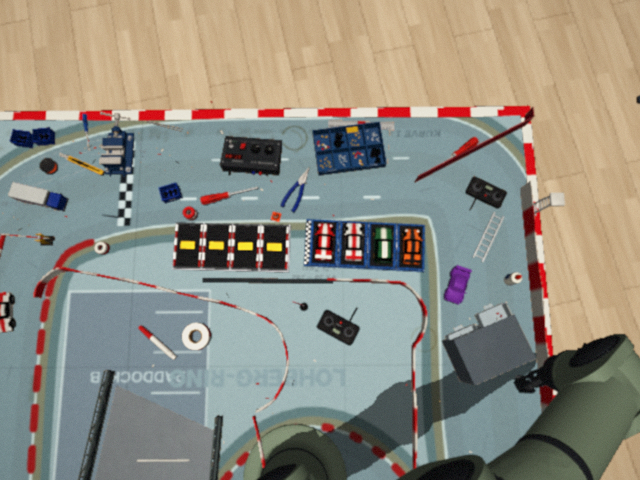

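View pics/side0.png

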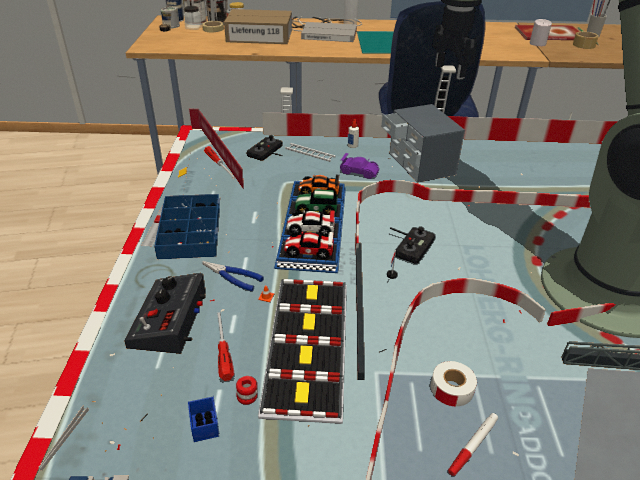

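The top view shows the finish order red (323,242), white, green, orange (412,246). The cone at (277,216) is abreast of the -y end bay of the start rack, and the tyre stack at (190,213) is at the other end. So from -y to +y the start bays take orange, green, white, red.

```bash
cat > h.py <<'E'
import numpy as np,cv2
from workcell import bot
def cast(f,uv,z):
    E=f["extrinsics"];R,t=E[:3,:3],E[:3,3];c=-R.T@t
    uv=np.atleast_2d(uv).astype(float)
    d=np.c_[(uv[:,0]-f["cx"])/f["fx"],(uv[:,1]-f["cy"])/f["fy"],np.ones(len(uv))]@R
    return c+d*((z-c[2])/d[:,2])[:,None]
def blobs(f,lo,hi,box,amin):
    hsv=cv2.cvtColor(f["pixels"],cv2.COLOR_RGB2HSV);m=cv2.inRange(hsv,lo,hi)
    k=np.zeros_like(m);x0,y0,x1,y1=box;k[y0:y1,x0:x1]=255;m&=k
    n,l,s,c=cv2.connectedComponentsWithStats(m)
    return m,[(c[i],s[i]) for i in range(1,n) if s[i,4]>=amin]
E
python3 - <<'E'
from h import *
np.set_printoptions(precision=4,suppress=True)
F={n:bot.grab_frame(n) for n in("top","side")}
for n,box in(("top",(170,215,300,275)),("side",(255,270,350,425))):
    f=F[n];m,b=blobs(f,(22,120,120),(35,255,255),box,40)
    for c,s in b: print(n,"yellow",c,s[4],cast(f,c,.022)[0])
f=F["top"]
m,_=blobs(f,(100,120,40),(125,255,255),(300,212,432,278),1)
m=cv2.morphologyEx(m,cv2.MORPH_CLOSE,np.ones((25,25)))
c=max(cv2.findContours(m,0,1)[0],key=cv2.contourArea);r=cv2.minAreaRect(c);print("blue top",r,"\n",cast(f,cv2.boxPoints(r),.018))
for n,box,bo in(("top",(300,212,432,278),(165,215,300,275)),("side",(270,170,350,270),(255,270,350,425))):
    f=F[n]
    for name,lo,hi in(("green",(45,80,20),(85,255,255)),("orange",(6,150,120),(18,255,255))):
        m,b=blobs(f,lo,hi,box,15)
        ys,xs=np.nonzero(m);print(n,name,xs.mean(),ys.mean(),xs.min(),xs.max(),ys.min(),ys.max(),cast(f,[xs.mean(),ys.mean()],.055 if 0 else .045)[0])
a=F["top"]["pixels"][205:285,165:435,::-1];a=cv2.resize(a,None,fx=2.9,fy=2.9,interpolation=cv2.INTER_CUBIC)
b=F["side"]["pixels"][165:275,255:365,::-1];b=cv2.resize(b,None,fx=3,fy=3,interpolation=cv2.INTER_CUBIC)
o=np.zeros((a.shape[0]+b.shape[0],a.shape[1],3),np.uint8);o[:a.shape[0]]=a;o[a.shape[0]:,:b.shape[1]]=b
cv2.imwrite("pics/crop1.png",o)
E
```

```text
top yellow [187.0588 244.5294] 119 [0.6256 0.3032 0.022 ]
top yellow [215.947  244.9697] 132 [0.6236 0.2213 0.022 ]
top yellow [245.0159 245.7143] 126 [0.6207 0.1389 0.022 ]
top yellow [274.0413 246.5372] 121 [0.6176 0.0567 0.022 ]
side yellow [311.5669 291.5987] 157 [0.6178 0.0597 0.022 ]
side yellow [308.543  321.2097] 186 [0.6207 0.1421 0.022 ]
side yellow [305.2478 354.3584] 226 [0.6234 0.2237 0.022 ]
side yellow [301.5683 392.048 ] 271 [0.626  0.3053 0.022 ]
blue top ((365.4251708984375, 244.99627685546875), (119.20109558105469, 46.491920471191406), 2.8624050617218018) 
 [[ 0.564  -0.0297  0.018 ]
 [ 0.6984 -0.0369  0.018 ]
 [ 0.6776 -0.3762  0.018 ]
 [ 0.5441 -0.363   0.018 ]]
top green 382.8360128617363 243.44051446945338 334 392 227 262 [ 0.619  -0.2476  0.045 ]
top orange 411.929889298893 245.7380073800738 404 421 229 263 [ 0.6118 -0.328   0.045 ]
side green 316.35694050991503 201.5155807365439 295 337 189 233 [ 0.6166 -0.2312  0.045 ]
side orange 319.1393034825871 183.46268656716418 299 338 175 232 [ 0.6119 -0.3129  0.045 ]
```

View pics/crop1.png

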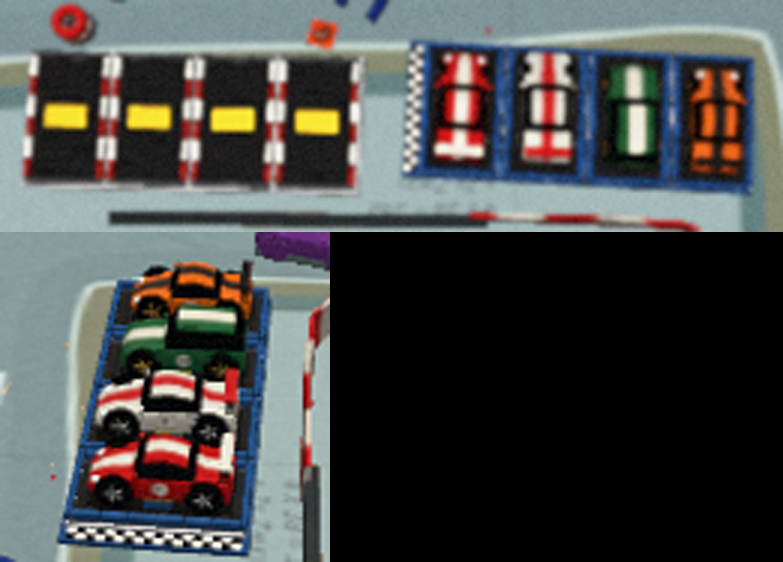

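The crop confirms the layout: yellow rests at about x = 0.62, and the finish rack turned about -3.4°. Next I move to hover over the orange car.

```bash
python3 -m crank '{"travel":[[0,0,4],[4,2,5],[8,5,5],[12,8,5],[16,11,5]],"turn":[[0,0,0],[0,0,-7],[0,0,-14],[0,0,-21],[0,0,-28]],"gripper":[0.27,0.27,0.27,0.27,0.27]}' 40
python3 -m crank '{"travel":[[4,3,-3],[8,6,-6],[12,9,-9],[17,12.0,-13],[17,12.0,-13]],"turn":[[0,0,-2.4],[0,0,-2.4],[0,0,-2.4],[0,0,-2.4],[0,0,-2.4]],"gripper":[0.27,0.27,0.27,0.27,0.27]}'
```

```text
clock: 0.7
position: [0.4447, -0.4457, 0.2813]
tool_rot: [3.142, -0.0, -0.023]
force: [0.8, 0.1, -0.6]
grip_width: 0.0624
finger_force: 0.0
clock: 1.2
position: [0.6149, -0.3253, 0.1498]
tool_rot: [-3.141, 0.0, -0.059]
force: [0.3, -0.8, 0.8]
grip_width: 0.0621
finger_force: 0.0
```

```bash
python3 -m crank '{"travel":[[-0.1,-0.1,-3],[-0.1,-0.1,-6],[-0.1,-0.1,-6.5],[-0.1,-0.1,-6.5],[-0.1,-0.1,-6.5]],"turn":[[0,0,0],[0,0,0],[0,0,0],[0,0,0],[0,0,0]],"gripper":[0.27,0.27,0.27,0.27,0.27]}'
python3 - <<'E'
from h import *
a=bot.grab_frame("side")["pixels"][130:290,225:385,::-1];b=bot.grab_frame("top")["pixels"][180:320,320:480,::-1]
cv2.imwrite("pics/c2.png",np.hstack([cv2.resize(a,(400,400),interpolation=2),cv2.resize(b,(400,400),interpolation=2)]))
E
```

```text
clock: 1.7
position: [0.6131, -0.3286, 0.088]
tool_rot: [3.141, -0.002, -0.06]
force: [-0.4, -0.5, 0.4]
grip_width: 0.0622
finger_force: 0.0
```

View pics/c2.png

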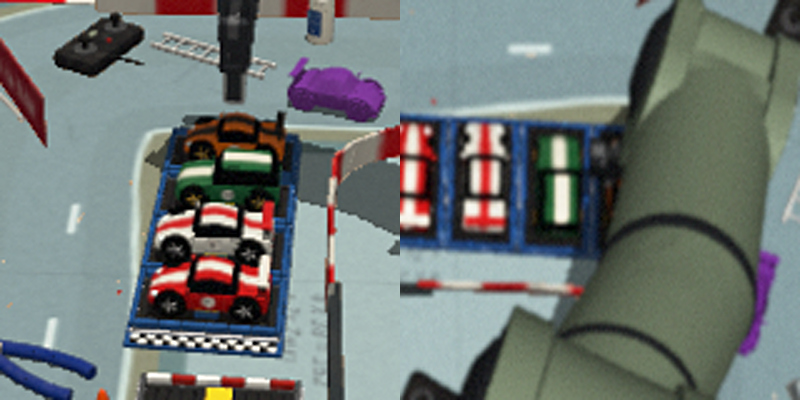

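The side crop shows the fingertips at (235,100), centred over the orange car. I descend, grip and lift.

```bash
python3 -m crank '{"travel":[[0,0,-2],[0,0,-4],[0,0,-5.4],[0,0,-6.1],[0,0,-6.1]],"turn":[[0,0,0],[0,0,0],[0,0,0],[0,0,0],[0,0,0]],"gripper":[0.27,0.27,0.27,0.27,0.27]}'
python3 -m crank '{"travel":[[0,0,0],[0,0,0],[0,0,0],[0,0,0],[0,0,0]],"turn":[[0,0,0],[0,0,0],[0,0,0],[0,0,0],[0,0,0]],"gripper":[0.6,0.6,0.6,0.6,0.6]}' 35
python3 -m crank '{"travel":[[0,0,1],[0,0,2.5],[0,0,5],[0,0,8],[0,0,10.5]],"turn":[[0,0,0],[0,0,0],[0,0,0],[0,0,0],[0,0,0]],"gripper":[0.6,0.6,0.6,0.6,0.6]}'
```

```text
clock: 2.3
position: [0.6123, -0.328, 0.025]
tool_rot: [-3.141, 0.001, -0.06]
force: [0.3, -0.7, 0.0]
grip_width: 0.0625
finger_force: 0.0
clock: 2.8
position: [0.613, -0.3284, 0.0265]
tool_rot: [3.141, -0.001, -0.06]
force: [-1.0, 0.5, 6.9]
grip_width: 0.0457
finger_force: 36.7
clock: 3.3
position: [0.6128, -0.3282, 0.1334]
tool_rot: [3.141, -0.002, -0.06]
force: [0.9, -1.1, 0.2]
grip_width: 0.0456
finger_force: 36.3
```

```bash
python3 -m crank '{"travel":[[0,4,0],[0,9,0],[0,14,0],[0,19,0],[0,24,0]],"turn":[[0,0,0],[0,0,0.5],[0,0,1],[0,0,1.5],[0,0,1.5]],"gripper":[0.6,0.6,0.6,0.6,0.6]}'
python3 -m crank '{"travel":[[0.2,5,0],[0.5,10,0],[0.5,13,-2],[0.5,14.6,-4],[0.5,14.6,-5]],"turn":[[0,0,0],[0,0,0],[0,0,0],[0,0,0],[0,0,0]],"gripper":[0.6,0.6,0.6,0.6,0.6]}'
python3 - <<'E'
from h import *
F=bot.grab_frame("side");G=bot.grab_frame("top")
a=F["pixels"][180:340,225:385,::-1];b=G["pixels"][180:320,200:360,::-1]
cv2.imwrite("pics/c3.png",np.hstack([cv2.resize(a,(400,400),interpolation=2),cv2.resize(b,(400,400),interpolation=2)]))
E
```

```text
clock: 3.8
position: [0.6125, -0.0862, 0.1319]
tool_rot: [-3.142, -0.002, -0.034]
force: [1.4, 0.7, -1.6]
grip_width: 0.0457
finger_force: 36.3
clock: 4.3
position: [0.6171, 0.0613, 0.0801]
tool_rot: [-3.14, 0.0, -0.03]
force: [-0.7, 0.3, -1.3]
grip_width: 0.0459
finger_force: 36.3
```

View pics/c3.png

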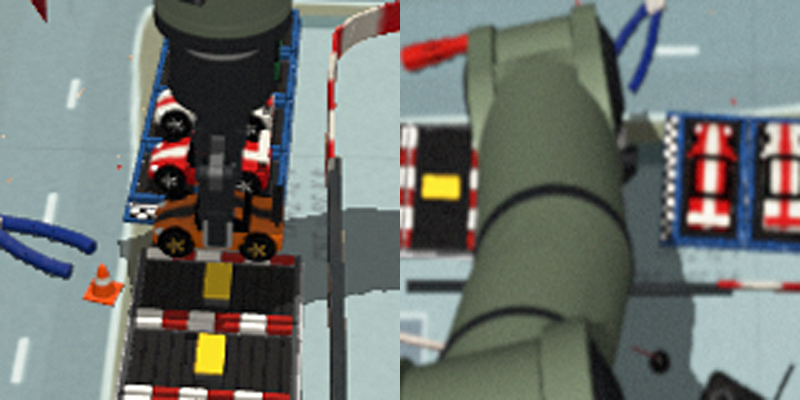

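The held car's wheels at 177 and 260 are centred on the rest column (217). I lower it and release.

```bash
python3 -c "
from workcell import bot;print(bot.observe()['position'])"
python3 -m crank '{"travel":[[0,-0.1,-2],[0,-0.1,-4],[0,-0.1,-4.7],[0,-0.1,-5.2],[0,-0.1,-5.5]],"turn":[[0,0,0],[0,0,0],[0,0,0],[0,0,0],[0,0,0]],"gripper":[0.6,0.6,0.6,0.6,0.6]}'
python3 -m crank '{"travel":[[0,0,0],[0,0,0],[0,0,0],[0,0,0],[0,0,0]],"turn":[[0,0,0],[0,0,0],[0,0,0],[0,0,0],[0,0,0]],"gripper":[0.6,0.6,0.6,0.27,0.27]}'
```

```text
[0.61707866 0.057427   0.08005084]
clock: 4.9
position: [0.6181, 0.0563, 0.0262]
tool_rot: [3.142, -0.001, -0.034]
force: [-11.8, -5.3, 44.1]
grip_width: 0.0455
finger_force: 40.5
clock: 5.4
position: [0.6177, 0.0571, 0.0256]
tool_rot: [-3.141, -0.001, -0.034]
force: [0.3, 1.2, 0.7]
grip_width: 0.0621
finger_force: 0.0
```

```bash
python3 -m crank '{"travel":[[0,0,2],[0,0,5],[0,0,9],[0,-4,11],[0,-9,11]],"turn":[[0,0,0],[0,0,0],[0,0,0],[0,0,0],[0,0,-0.5]],"gripper":[0.27,0.27,0.27,0.27,0.27]}'
python3 -m crank '{"travel":[[0,-5,0],[0,-10,0],[0,-15,0],[0.1,-20,0],[0.1,-21.3,-3]],"turn":[[0,0,0],[0,0,-0.5],[0,0,-1],[0,0,-1],[0,0,-1]],"gripper":[0.27,0.27,0.27,0.27,0.27]}'
python3 - <<'E'
from h import *
np.set_printoptions(precision=4,suppress=True)
F=bot.grab_frame("side");G=bot.grab_frame("top")
print(bot.observe()["position"])
a=F["pixels"][150:310,225:385,::-1];b=G["pixels"][180:320,200:360,::-1]
cv2.imwrite("pics/c4.png",np.hstack([cv2.resize(a,(400,400),interpolation=2),cv2.resize(b,(400,400),interpolation=2)]))
m,bl=blobs(G,(6,150,120),(18,255,255),(262,222,292,270),5);ys,xs=np.nonzero(m);print(xs.min(),xs.max(),ys.min(),ys.max(),cast(G,[xs.mean(),ys.mean()],.045))
E
```

```text
clock: 5.9
position: [0.6192, -0.0316, 0.1387]
tool_rot: [-3.14, -0.005, -0.038]
force: [1.3, -1.5, 0.5]
grip_width: 0.0624
finger_force: 0.0
clock: 6.4
position: [0.6192, -0.2537, 0.1084]
tool_rot: [3.137, -0.006, -0.066]
force: [0.2, 0.0, -0.4]
grip_width: 0.0626
finger_force: 0.0
[ 0.6161 -0.2487  0.1022]
266 282 228 262 [[0.6173 0.0561 0.045 ]]
```

View pics/c4.png

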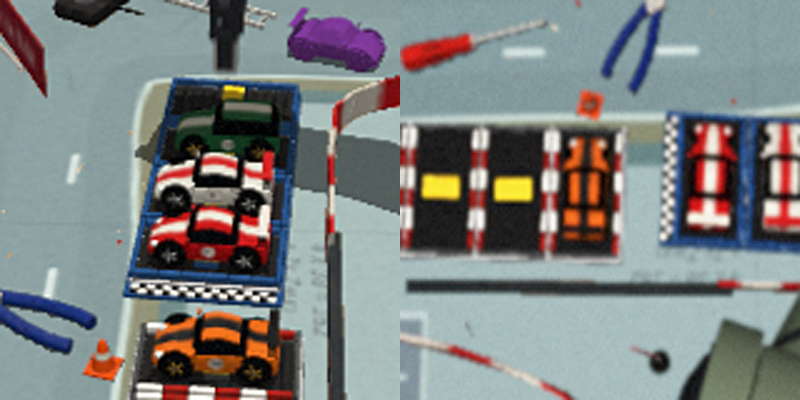

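Orange is seated in the bay by the cone, centroid (0.617, 0.056). The emptied bay's yellow rest is visible at side pixel about (318,187), so I use it to refine the finish bay positions.

```bash
python3 - <<'E'
from h import *
F=bot.grab_frame("side");print(bot.observe()["position"],bot.observe()["tool_rot"])
for c,s in blobs(F,(22,120,100),(35,255,255),(295,175,345,200),5)[1]: print(c,s,cast(F,c,.022))
E
```

```text
[ 0.61727866 -0.24655413  0.10383201] [-3.14077666e+00  2.73738645e-03 -6.14877776e-02]
[317.73809524 186.16666667] [314 184   9   6  42] [[ 0.61562956 -0.33702081  0.022     ]]
```

```bash
python3 -m crank '{"travel":[[0.1,0.1,-2],[0.1,0.1,-4.5],[0.1,0.1,-6.5],[0.1,0.1,-7.7],[0.1,0.1,-7.7]],"turn":[[0,0,0],[0,0,0],[0,0,0],[0,0,0],[0,0,0]],"gripper":[0.27,0.27,0.27,0.27,0.27]}'
python3 -m crank '{"travel":[[0,0,0],[0,0,0],[0,0,0],[0,0,0],[0,0,0]],"turn":[[0,0,0],[0,0,0],[0,0,0],[0,0,0],[0,0,0]],"gripper":[0.27,0.6,0.6,0.6,0.6]}' 35
```

```text
clock: 7.05
position: [0.6194, -0.2437, 0.0277]
tool_rot: [-3.141, 0.001, -0.058]
force: [-0.3, 0.8, -0.2]
grip_width: 0.0627
finger_force: 0.0
clock: 7.55
position: [0.6203, -0.2452, 0.0299]
tool_rot: [3.141, -0.002, -0.06]
force: [-1.1, 1.6, 8.3]
grip_width: 0.0459
finger_force: 35.1
```

```bash
python3 -m crank '{"travel":[[0,0,1],[0,0,3],[0,0,7],[0,1,10],[0,5,10]],"turn":[[0,0,0],[0,0,0],[0,0,0],[0,0,0],[0,0,0]],"gripper":[0.6,0.6,0.6,0.6,0.6]}'
python3 -m crank '{"travel":[[0,5,0],[0,10,0],[0,15,0],[0,20,0],[0.1,25,0]],"turn":[[0,0,0],[0,0,0.5],[0,0,1],[0,0,1.5],[0,0,1.5]],"gripper":[0.6,0.6,0.6,0.6,0.6]}'
python3 -m crank '{"travel":[[0,5,0],[0,8.4,0],[0,8.4,-3],[0,8.4,-5],[0,8.4,-5]],"turn":[[0,0,0],[0,0,0],[0,0,0],[0,0,0],[0,0,0]],"gripper":[0.6,0.6,0.6,0.6,0.6]}'
python3 -c "
from workcell import bot;bot.grab_frame('top');print(bot.observe()['position'],bot.observe()['tool_rot'])"
```

```text
clock: 8.05
position: [0.6209, -0.1997, 0.1338]
tool_rot: [3.138, -0.007, -0.066]
force: [0.5, 0.6, -1.6]
grip_width: 0.046
finger_force: 36.7
clock: 8.55
position: [0.6204, 0.0569, 0.1296]
tool_rot: [-3.141, -0.001, -0.034]
force: [2.0, -0.1, -0.9]
grip_width: 0.0455
finger_force: 36.7
clock: 9.05
position: [0.6192, 0.1389, 0.0769]
tool_rot: [3.141, 0.003, -0.033]
force: [-0.4, -0.5, -0.9]
grip_width: 0.0461
finger_force: 36.7
[0.62011277 0.13882748 0.07845682] [ 3.14117716e+00  1.06368086e-03 -3.37264462e-02]
```

```bash
python3 -m crank '{"travel":[[0,0,-2],[0,0,-4],[0,0,-4.6],[0,0,-4.9],[0,0,-4.9]],"turn":[[0,0,0],[0,0,0],[0,0,0],[0,0,0],[0,0,0]],"gripper":[0.6,0.6,0.6,0.6,0.6]}'
python3 -m crank '{"travel":[[0,0,0],[0,0,0],[0,0,0],[0,0,1],[0,0,3]],"turn":[[0,0,0],[0,0,0],[0,0,0],[0,0,0],[0,0,0]],"gripper":[0.27,0.27,0.27,0.27,0.27]}'
```

```text
clock: 9.6
position: [0.6211, 0.139, 0.0304]
tool_rot: [-3.141, -0.001, -0.034]
force: [0.1, 0.2, -1.4]
grip_width: 0.0455
finger_force: 36.8
clock: 10.1
position: [0.6197, 0.1388, 0.0591]
tool_rot: [3.141, 0.002, -0.034]
force: [-0.8, 0.6, 0.9]
grip_width: 0.0624
finger_force: 0.0
```

```bash
python3 -m crank '{"travel":[[0,0,4],[0,0,8],[0,-4,8],[0,-9,8],[0,-14,8]],"turn":[[0,0,0],[0,0,0],[0,0,0],[0,0,0],[0,0,-0.5]],"gripper":[0.27,0.27,0.27,0.27,0.27]}'
python3 -m crank '{"travel":[[0.1,-5,0],[0.3,-10,0],[0.4,-15,0],[0.4,-16.2,-1],[0.4,-16.2,-4]],"turn":[[0,0,0],[0,0,-0.5],[0,0,-1],[0,0,-1],[0,0,-1]],"gripper":[0.27,0.27,0.27,0.27,0.27]}'
python3 - <<'E'
from h import *
F=bot.grab_frame("side");G=bot.grab_frame("top")
print(bot.observe()["position"])
for c,s in blobs(F,(22,120,100),(35,255,255),(290,175,345,225),5)[1]: print(c,s,cast(F,c,.022))
a=F["pixels"][150:310,225:385,::-1];b=G["pixels"][180:320,200:360,::-1]
cv2.imwrite("pics/c5.png",np.hstack([cv2.resize(a,(400,400),interpolation=2),cv2.resize(b,(400,400),interpolation=2)]))
E
```

```text
clock: 10.6
position: [0.6205, -0.0022, 0.1406]
tool_rot: [-3.141, -0.001, -0.041]
force: [0.3, -0.4, 0.1]
grip_width: 0.0623
finger_force: 0.0
clock: 11.1
position: [0.6256, -0.1669, 0.1018]
tool_rot: [3.14, -0.005, -0.064]
force: [1.7, 0.9, -0.4]
grip_width: 0.0623
finger_force: 0.0
[ 0.62267692 -0.16271644  0.0968705 ]
[318.8  188.65] [316 184   7  10  60] [[ 0.61263824 -0.32531581  0.022     ]]
[314.91463415 206.23170732] [310 202  10  10  82] [[ 0.62012993 -0.24522876  0.022     ]]
```

View pics/c5.png

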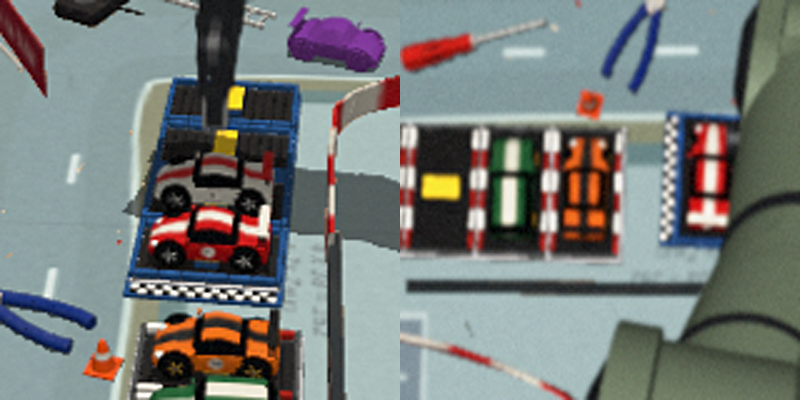

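Green and orange are both level in their bays, with the fingers centred over white. Next I pick white.

```bash
python3 -m crank '{"travel":[[0,0,-2],[0,0,-4.5],[0,0,-6.3],[0,0,-7.1],[0,0,-7.1]],"turn":[[0,0,0],[0,0,0],[0,0,0],[0,0,0],[0,0,0]],"gripper":[0.27,0.27,0.27,0.27,0.27]}'
python3 -m crank '{"travel":[[0,0,0],[0,0,0],[0,0,0],[0,0,0],[0,0,0]],"turn":[[0,0,0],[0,0,0],[0,0,0],[0,0,0],[0,0,0]],"gripper":[0.27,0.6,0.6,0.6,0.6]}' 35
```

```text
clock: 11.7
position: [0.6245, -0.1623, 0.0285]
tool_rot: [-3.141, 0.001, -0.059]
force: [-0.1, 0.2, -0.2]
grip_width: 0.0625
finger_force: 0.0
clock: 12.2
position: [0.6252, -0.1631, 0.0299]
tool_rot: [3.141, -0.002, -0.06]
force: [-2.7, 0.8, 10.6]
grip_width: 0.0458
finger_force: 34.6
```

```bash
python3 -m crank '{"travel":[[0,0,1],[0,0,3],[0,0,7],[0,1,10],[0,5,10]],"turn":[[0,0,0],[0,0,0],[0,0,0],[0,0,0],[0,0,0]],"gripper":[0.6,0.6,0.6,0.6,0.6]}'
python3 -m crank '{"travel":[[0,5,0],[0,10,0],[0,15,0],[0,20,0],[-0.1,25,0]],"turn":[[0,0,0],[0,0,0.5],[0,0,1],[0,0,1.5],[0,0,1.5]],"gripper":[0.6,0.6,0.6,0.6,0.6]}'
python3 -m crank '{"travel":[[0,5,0],[0,8.4,0],[0,8.4,-3],[0,8.4,-5],[0,8.4,-5]],"turn":[[0,0,0],[0,0,0],[0,0,0],[0,0,0],[0,0,0]],"gripper":[0.6,0.6,0.6,0.6,0.6]}'
python3 -c "
from workcell import bot;bot.grab_frame('top');print(bot.observe()['position'],bot.observe()['tool_rot'])"
```

```text
clock: 12.7
position: [0.6263, -0.1175, 0.1337]
tool_rot: [3.139, -0.007, -0.066]
force: [2.2, -0.1, -2.4]
grip_width: 0.0456
finger_force: 36.4
clock: 13.2
position: [0.6234, 0.139, 0.1295]
tool_rot: [-3.141, -0.001, -0.033]
force: [1.6, -0.4, -1.7]
grip_width: 0.0454
finger_force: 36.4
clock: 13.7
position: [0.6221, 0.2207, 0.0766]
tool_rot: [3.14, 0.003, -0.033]
force: [-0.5, -0.1, -1.6]
grip_width: 0.0457
finger_force: 36.4
[0.62301841 0.22071127 0.07830605] [ 3.14093502e+00  1.29661494e-03 -3.37457302e-02]
```

Same lowering and release, then on to the red car (about 0.628, -0.0815).

```bash
python3 -m crank '{"travel":[[0,0,-2],[0,0,-4],[0,0,-4.6],[0,0,-4.9],[0,0,-4.9]],"turn":[[0,0,0],[0,0,0],[0,0,0],[0,0,0],[0,0,0]],"gripper":[0.6,0.6,0.6,0.6,0.6]}'
python3 -m crank '{"travel":[[0,0,0],[0,0,0],[0,0,0],[0,0,1],[0,0,3]],"turn":[[0,0,0],[0,0,0],[0,0,0],[0,0,0],[0,0,0]],"gripper":[0.27,0.27,0.27,0.27,0.27]}'
python3 -m crank '{"travel":[[0,0,4],[0,0,8],[0,-4,8],[0,-9,8],[0,-14,8]],"turn":[[0,0,0],[0,0,0],[0,0,0],[0,0,0],[0,0,-0.5]],"gripper":[0.27,0.27,0.27,0.27,0.27]}'
python3 -m crank '{"travel":[[0.1,-5,0],[0.3,-10,0],[0.6,-15,0],[0.6,-16.2,-1],[0.6,-16.2,-4]],"turn":[[0,0,0],[0,0,-0.5],[0,0,-1],[0,0,-1],[0,0,-1]],"gripper":[0.27,0.27,0.27,0.27,0.27]}'
python3 - <<'E'
from h import *
F=bot.grab_frame("side");G=bot.grab_frame("top")
print(bot.observe()["position"])
a=F["pixels"][170:330,225:385,::-1];b=G["pixels"][180:320,170:330,::-1]
cv2.imwrite("pics/c6.png",np.hstack([cv2.resize(a,(400,400),interpolation=2),cv2.resize(b,(400,400),interpolation=2)]))
E
```

```text
clock: 14.25
position: [0.6241, 0.221, 0.0304]
tool_rot: [-3.141, -0.001, -0.034]
force: [0.3, -0.0, -1.0]
grip_width: 0.0456
finger_force: 36.4
clock: 14.75
position: [0.6228, 0.2207, 0.0591]
tool_rot: [3.141, 0.002, -0.034]
force: [-0.0, 0.8, -0.0]
grip_width: 0.0625
finger_force: 0.0
clock: 15.25
position: [0.6234, 0.0798, 0.1406]
tool_rot: [-3.141, -0.001, -0.041]
force: [0.9, -1.1, -0.2]
grip_width: 0.0626
finger_force: 0.0
clock: 15.75
position: [0.631, -0.0847, 0.1019]
tool_rot: [3.141, -0.005, -0.064]
force: [1.2, 1.1, -0.7]
grip_width: 0.0627
finger_force: 0.0
[ 0.62772392 -0.0809912   0.09695074]
```

View pics/c6.png

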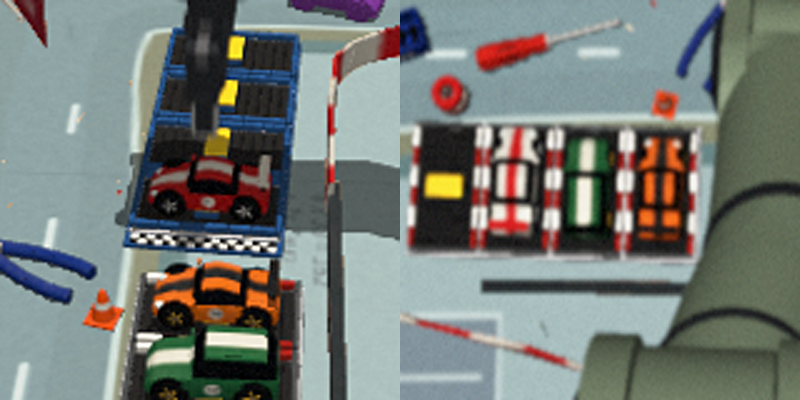

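White, green and orange are seated, and the fingers are centred over red. Next I pick red.

```bash
python3 -m crank '{"travel":[[0,0,-2],[0,0,-4.5],[0,0,-6.3],[0,0,-7.1],[0,0,-7.1]],"turn":[[0,0,0],[0,0,0],[0,0,0],[0,0,0],[0,0,0]],"gripper":[0.27,0.27,0.27,0.27,0.27]}'
python3 -m crank '{"travel":[[0,0,0],[0,0,0],[0,0,0],[0,0,0],[0,0,0]],"turn":[[0,0,0],[0,0,0],[0,0,0],[0,0,0],[0,0,0]],"gripper":[0.27,0.6,0.6,0.6,0.6]}' 35
python3 -m crank '{"travel":[[0,0,1],[0,0,3],[0,0,7],[0,1,10],[0,5,10]],"turn":[[0,0,0],[0,0,0],[0,0,0],[0,0,0],[0,0,0]],"gripper":[0.6,0.6,0.6,0.6,0.6]}'
python3 -m crank '{"travel":[[0,5,0],[0,10,0],[0,15,0],[0,20,0],[-0.3,25,0]],"turn":[[0,0,0],[0,0,0.5],[0,0,1],[0,0,1.5],[0,0,1.5]],"gripper":[0.6,0.6,0.6,0.6,0.6]}'
python3 -m crank '{"travel":[[0,5,0],[0,8.4,0],[0,8.4,-3],[0,8.4,-5],[0,8.4,-5]],"turn":[[0,0,0],[0,0,0],[0,0,0],[0,0,0],[0,0,0]],"gripper":[0.6,0.6,0.6,0.6,0.6]}'
python3 -c "
from workcell import bot;bot.grab_frame('top');print(bot.observe()['position'],bot.observe()['tool_rot'])"
```

```text
clock: 16.35
position: [0.6294, -0.0803, 0.0284]
tool_rot: [-3.141, 0.001, -0.059]
force: [0.6, 0.7, 0.5]
grip_width: 0.0624
finger_force: 0.0
clock: 16.85
position: [0.6302, -0.081, 0.0298]
tool_rot: [-3.142, -0.002, -0.06]
force: [-2.4, 0.5, 10.3]
grip_width: 0.0455
finger_force: 34.6
clock: 17.35
position: [0.6316, -0.0353, 0.1337]
tool_rot: [3.14, -0.007, -0.066]
force: [1.3, 0.7, -2.6]
grip_width: 0.0458
finger_force: 36.5
clock: 17.85
position: [0.6265, 0.2209, 0.1295]
tool_rot: [-3.141, -0.001, -0.034]
force: [2.0, 0.3, -0.6]
grip_width: 0.0459
finger_force: 36.5
clock: 18.35
position: [0.625, 0.3025, 0.0765]
tool_rot: [3.14, 0.003, -0.033]
force: [-1.4, -0.5, -1.3]
grip_width: 0.0458
finger_force: 36.5
[0.62603931 0.3025955  0.0782898 ] [ 3.14077236e+00  1.22958562e-03 -3.36763265e-02]
```

```bash
python3 -m crank '{"travel":[[0,0,-2],[0,0,-4],[0,0,-4.6],[0,0,-4.9],[0,0,-4.9]],"turn":[[0,0,0],[0,0,0],[0,0,0],[0,0,0],[0,0,0]],"gripper":[0.6,0.6,0.6,0.6,0.6]}'
python3 -m crank '{"travel":[[0,0,0],[0,0,0],[0,0,0],[0,0,1],[0,0,3]],"turn":[[0,0,0],[0,0,0],[0,0,0],[0,0,0],[0,0,0]],"gripper":[0.27,0.27,0.27,0.27,0.27]}'
python3 -m crank '{"travel":[[0,0,4],[0,0,8],[-1,-4,12],[-2,-9,14],[-3,-14,16]],"turn":[[0,0,0],[0,0,0],[0,0,0],[0,0,0],[0,0,0]],"gripper":[0.27,0.27,0.27,0.27,0.27]}'
python3 -m crank '{"travel":[[0,-5,2],[0,-10,2],[0,-15,2],[0,-20,2],[0,-25,2]],"turn":[[0,0,0],[0,0,0],[0,0,0],[0,0,0],[0,0,0]],"gripper":[0.27,0.27,0.27,0.27,0.27]}'
python3 - <<'E'
from h import *
F=bot.grab_frame("side");G=bot.grab_frame("top")
a=F["pixels"][250:430,235:370,::-1];b=G["pixels"][195:285,165:300,::-1]
cv2.imwrite("pics/c7.png",np.hstack([cv2.resize(a,(360,480),interpolation=2),cv2.resize(b,(440,293),interpolation=2)]if 0 else [cv2.resize(a,(360,480),interpolation=2),cv2.copyMakeBorder(cv2.resize(b,(440,293),interpolation=2),0,187,0,0,0)]))
E
```

```text
clock: 18.9
position: [0.6271, 0.303, 0.0305]
tool_rot: [-3.141, -0.001, -0.034]
force: [0.0, -1.1, -0.3]
grip_width: 0.0461
finger_force: 36.5
clock: 19.4
position: [0.6258, 0.3025, 0.059]
tool_rot: [3.141, 0.002, -0.034]
force: [0.2, -0.6, 0.5]
grip_width: 0.0625
finger_force: 0.0
clock: 19.9
position: [0.5991, 0.1768, 0.2154]
tool_rot: [-3.141, -0.002, -0.033]
force: [0.8, -1.4, 0.8]
grip_width: 0.0623
finger_force: 0.0
clock: 20.4
position: [0.5992, -0.0705, 0.2343]
tool_rot: [-3.141, -0.001, -0.034]
force: [1.6, -0.5, 0.0]
grip_width: 0.0625
finger_force: 0.0
```

View pics/c7.png

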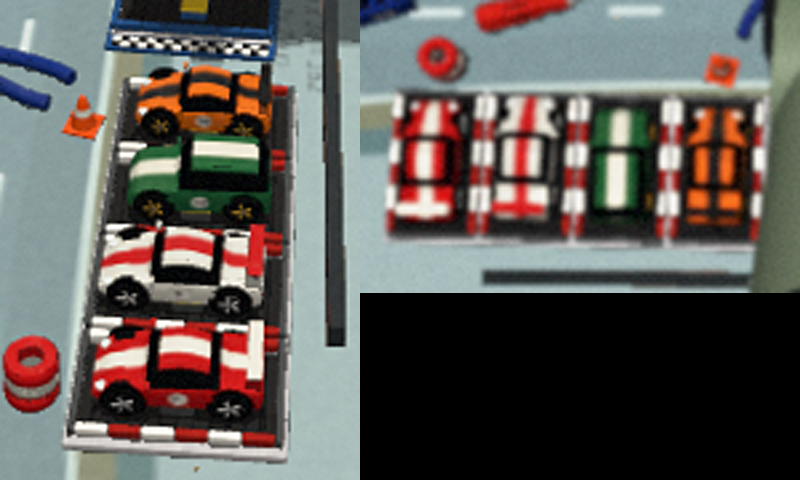

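All four cars sit level in their bays, orange, green, white, red going back from the undisturbed cone (tyre stack at the far end). I'm handing the job in.

```bash
python3 -c "
from workcell import bot;print(bot.job_done())"
```

```text
the job is handed in; nothing more can be done
None
```

The reversed grid is loaded and handed in: orange, green, white, red going back from the cone, all four looking level and seated in the last pictures, the cone undisturbed, about 20 s on the robot's clock; no verdict came back.

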